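Centre a wobbly brass-ball finial on its plinth

TASK

The small top-heavy finial (pale wooden foot, brass ball) stands off-centre on the round wooden plinth. Nudge it gently with the fingers, low on its foot, until it stands upright in the middle of the plinth, its foot wholly inside the dark inlaid ring. Only push it: do not squeeze, lift or topple it, keep the plinth where it is, and leave the other things on the bench alone.

Things in the scene. Friction and masses are not known exactly. Their poses are not given: they have to be found in the camera images.
- finial: Loose top-heavy finial, 61 mm tall, about 120 g, round about z; origin: centre of its underside. Standing face 25 mm across, bevelled out to a pale wooden foot 34 mm across (widest part, 4 to 17 mm up: push here), neck 12 mm across, brass ball 25 mm across, centre 48.5 mm up. Slides if pushed slowly at the foot, tips if pushed higher. Starts 12 to 18 mm off the plinth's centre, any direction.
- plinth: Loose round hardwood plinth, 800 g, 30 mm high, 80 mm across at the bottom, flat top 72 mm across; origin: centre of its underside, z up, yaw arbitrary. A thin flush dark ring (44 mm across inside, 49 mm outside) is inlaid round the centre of its top. It stays put while the finial slides on it, if not pushed itself.
- spool_tall: Bystander: loose pale turned wooden spool, upright, 42 mm across, 70 mm tall; origin at the centre of its underside.
- spool_short: Bystander: loose pale turned wooden spool, upright, 44 mm across, 40 mm tall; origin at the centre of its underside.
- plane: Bystander: loose dark metal block plane, about 155 mm long, 59 mm high, beyond the plinth; origin at the centre of its underside.
- pencil: Bystander: loose yellow pencil lying flat on the bench on the robot's side of the plinth, about 170 mm long; origin at its middle, on the bench.
There are look-alikes about, which are no part of the job. Leave any green or orange look-alike of the finial alone.

How it is judged:
By the outcome, as a careful person would: the job done as asked, in the order asked, and still so for the second after the job is handed in, with the robot touching nothing.
It also fails if it takes over 51 s, if anything falls off the work surface, if the arm or the gripper's body presses on something with over 40 N, if the wrist force passes 120 N, or if a joint passes its speed limit or range.

ROBOT

A 6-joint arm with a two-finger parallel gripper is mounted at the origin on a cart in front of the work surface, level with it; the furniture and walls round the work are solid. World frame = base frame: x ahead of the robot, y to its left, z up, the work surface at z = 0. Lengths are in mm, angles in rad, forces in N, time in s.
With the tool pointing down it reaches from about 350 to 975 mm from the base axis. Payload 7.1 kg.
Tool frame: the origin (TCP) lies at the very end of the fingers, on their centre line; the grasp point (between the pads) lies 19 mm behind it (ctrl.grasp_offset is the distance from the TCP to the grasp point, in mm); z points along the fingers, y is the line along which they close (so a half turn about z gives the same grasp; the last joint's range is limited). The gripper opens to 88 mm and grips with 3 to 60 N. Pads are 20 mm wide; open, the fingers measure 115 mm over their backs; the gripper's body (75 mm by 178 mm) begins 61 mm behind the grasp point.
Start: joints at [1.124, 0.423, 1.63, -0, 1.089, -0.019], TCP at [259.261, 568.672, 222.675] pointing down, gripper open.
Joint ranges: [-3, 3], [-0.9, 2.11], [0.09, 2.58], [-1.31, 4.45], [0.11, 2.69], [-2.54, 2.54]. Speed limits (rad/s): [2.39, 2.39, 3.01, 3.14, 3.14, 3.14].

INTERFACE

Orientations are given as a rotation vector (axis times angle).
In Python, from workcell import ctrl, viewer, ticket, models gives the robot as it stands.
- The arm moves only by the tool play_rows, never from a script. Its arguments are lists of equal length, an entry for each row: "dp": the shift along the world's x, y, z in mm, a list of three; "yaw": the turn about the world's z in degrees. In form: {"dp": [[tx, ty, tz], ...], "yaw": [yaw, ...]}. A call has 1 to 8 rows; each row shifts and turns the commanded pose from where the row before left it; what a row does not reach is not made up. A row lasts 1/12 s, in which the tool goes at most 41.7 mm and 7.16 degrees, less where a joint would pass 70% of its speed; a pose out of reach is approached as far as the arm can. A call is refused whole if a number of a shift passes 41.7 or a number of a turn 7.16, either way. A call with a gripper value outside its range is refused whole. "gripper" is the closure, from 0 (fully open) to 1 (shut), set as the call begins (left out, the last holds). The fingers move at their own pace and stop on an object; the grip force is fixed at half the most. Time passes only in rows, so rows that do not move let the fingers close. It gives the time, the measured TCP pose, the force, the opening and the grip force at its end, in the units of the state.
- ctrl.get_obs(): the state, without advancing time (a new reading comes with each control period).
- viewer.get_image(name): name is "side" or "top" or "wrist"; returns a dict with "pixels" (400x640x3 uint8, red, green, blue), "range_z" (400x640 float32, mm along the optical axis (not along the pixel's ray), 0 where there is no reading), "fx", "fy", "cx", "cy" (pixels), "T" (4x4, takes a point from camera to world coordinates); the wrist camera has in their place "hand_eye" (4x4, takes a point from camera to tool coordinates, whose origin is the TCP and whose axes are the flange's). Camera axes: x right, y up, looking along -z (the intrinsics and any distortion apply to the point x, -y, -z); pixel columns grow to the right and rows downward; lengths in mm; the calibration is good to about 2 mm. The wrist camera is an equidistant fisheye: a pixel r from the principal point sees the ray r / f radians off the axis. A picture is of the moment at which its call begins: read the wrist's pose just before it.
- ticket.close_job(): hands the job in; it is judged then, once.
Trained networks look in a picture, given as the dict that the camera call returned (one of the last four; its "shot" number tells which), for a name from the list of things; names that differ only in an ending like _2 or _b are one class to them, and where a whole thing is asked for, a point or a joint stands for the part that bears it (a point fixed in the world has none). Each returns a list of dicts, best first, with "conf" (0 to 1); they miss things now and then, are a little off and sometimes report something else, mostly with a low value. They report only what shows in the picture. A call takes as long as a camera call. They do not tell look-alikes from the thing itself.
- models.look_for(picture, name): "bbox" ([centre column, centre row, width, height] in pixels, round what is visible of it).
- models.landmark_of(picture, name): "location" ([column, row] in pixels: a listed point, or the origin of a listed thing).
The state is a dict: "t": time; "qpos": joint angles; "qvel": joint speeds; "joint_torque": joint torques, N m; "ee_pos": TCP position; "orientation": TCP orientation; "ft_force": force on the tool from outside, world axes, zero at the start; "moment": the same for the moment, N m; "width": finger opening in mm; "grasp_force": force on a finger pad.
Only numpy, scipy, OpenCV 4.12 (cv2) and the standard library are available. Lean on these libraries where they do the work, as an engineer would, in place of code of your own. Each camera call takes 0.05 s, during which the arm holds its last target. There are 200 camera calls.

## Working session

There is one attempt and no reset: what is moved stays moved. The work goes in short steps, Python scripts to look and compute and a tool call to move; the robot and the scene stay as the last step left them, time stands still between calls to the robot, and variables do not carry over. Pictures are saved under pics/ and viewed, at most 10 in all, crops included, and the job is handed in when it is done.

Besides the shell and the picture viewer there is one more tool, called after "Call:" as name(argument=value, ...), one argument or row to a line, values as JSON. play_rows: Moves the arm, as the interface text tells. Its arguments: {"type":"object","properties":{"dp":{"type":"array"},"yaw":{"type":"array"},"gripper":{"type":"number"}},"required":["dp","yaw"]}

```bash
mkdir -p pics; cat > h.py <<'E'
import numpy as np,cv2
from workcell import ctrl,viewer,ticket,models
def world(im,u,v,d=None):
    u=np.asarray(u,float);v=np.asarray(v,float)
    if d is None: d=im["range_z"][v.astype(int),u.astype(int)]
    p=np.stack([(u-im["cx"])/im["fx"]*d,-(v-im["cy"])/im["fy"]*d,-d*np.ones_like(u),np.ones_like(u)],-1)
    return (p@im["T"].T)[...,:3]
def save(im,n,crop=None,s=1):
    a=im["pixels"][:,:,::-1]
    if crop: a=a[crop[1]:crop[3],crop[0]:crop[2]]
    cv2.imwrite("pics/"+n,cv2.resize(a,None,fx=s,fy=s,interpolation=cv2.INTER_CUBIC))
E
python3 - <<'E'
from h import *
im={n:viewer.get_image(n) for n in("top","side")}
for n in im:
    for o in("finial","plinth","spool_tall","spool_short","plane","pencil"):
        for r in models.look_for(im[n],o)[:4]:
            b=r["bbox"];print(n,o,round(r["conf"],2),np.round(b),world(im[n],b[0],b[1]).round())
a=np.vstack([im["top"]["pixels"],im["side"]["pixels"]])[:,:,::-1]
cv2.imwrite("pics/a.png",cv2.resize(a,None,fx=.75,fy=.75,interpolation=cv2.INTER_AREA))
for n in im: print(im[n]["T"].round(2),im[n]["fx"])
E
```

```text
top finial 0.69 [377. 257.  19.  14.] [459. -85.  59.]
top finial 0.65 [319. 234.  15.  14.] [504.  33.  92.]
top finial 0.56 [281. 193.  14.  18.] [586. 112.  51.]
top finial 0.5 [274. 225.  20.  17.] [521. 123.  61.]
top plinth 0.82 [325. 230.  34.  36.] [513.  21.  51.]
top spool_tall 0.8 [198. 189.  32.  24.] [590. 277.  68.]
top spool_short 0.81 [416. 248.  28.  20.] [ 478. -170.   39.]
top spool_short 0.36 [319. 236.  14.  17.] [501.  34.  90.]
top plane 0.78 [315. 137.  72.  46.] [706.  43.  47.]
top pencil 0.51 [286. 298.  70.  36.] [367. 100.   4.]
side finial 0.96 [292. 244.  22.  33.] [598. 123.  28.]
side finial 0.76 [344. 208.  13.  28.] [502.  37.  59.]
side finial 0.66 [334. 243.  18.  33.] [522. 131.  38.]
side finial 0.62 [362. 193.  16.  25.] [460. -87.  28.]
side plinth 0.56 [336. 224.  36.  30.] [517.  50.  30.]
side spool_tall 0.68 [287. 301.  21.  47.] [594. 303.  46.]
side spool_short 0.62 [352. 180.  14.  21.] [ 478. -154.   26.]
side plane 0.82 [240. 231.  40.  49.] [695.  99.  40.]
side pencil 0.54 [414. 253.  27.  44.] [373. 111.   7.]
[[ 1.0000e-02  1.0000e+00 -7.0000e-02  5.0459e+02]
 [-1.0000e+00  2.0000e-02  2.0000e-02  5.1690e+01]
 [ 2.0000e-02  7.0000e-02  1.0000e+00  8.9390e+02]
 [ 0.0000e+00  0.0000e+00  0.0000e+00  1.0000e+00]] 411.8768842992166
[[-1.0000e+00  2.0000e-02 -1.0000e-02  5.4438e+02]
 [-2.0000e-02 -4.8000e-01  8.8000e-01  9.0495e+02]
 [ 2.0000e-02  8.8000e-01  4.8000e-01  5.4660e+02]
 [ 0.0000e+00  0.0000e+00  0.0000e+00  1.0000e+00]] 513.7591494247456
```

View pics/a.png

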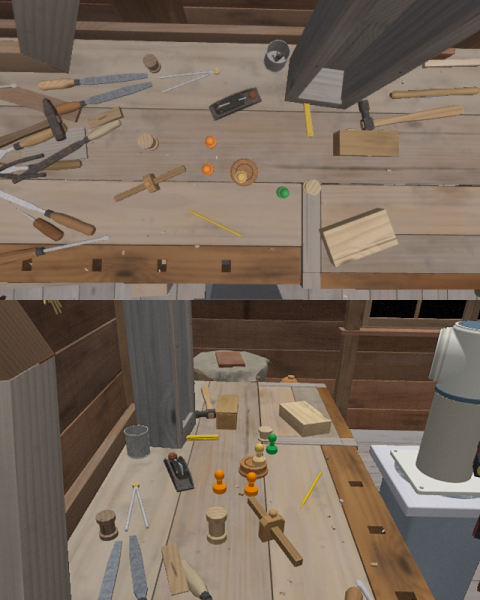

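The candidates for the finial in the top image are the brass/wood one on the plinth at (319,236), orange ones at (274,225) and (281,193), and a green one at (377,257). I choose the one on the plinth, and will check it in a crop.

```bash
python3 - <<'E'
from h import *
im=viewer.get_image("top");save(im,"b.png",(255,170,405,290),5)
V,U=np.mgrid[200:262,295:355];P=world(im,U.ravel(),V.ravel())
for lo,hi in((24,34),(34,48),(68,95)):
    q=P[(P[:,2]>lo)&(P[:,2]<hi)];print(lo,len(q),q.min(0).round(1),q.max(0).round(1),np.median(q,0).round(1),cv2.minEnclosingCircle(q[:,:2].astype(np.float32)))
im=viewer.get_image("side")
V,U=np.mgrid[185:245,310:375];P=world(im,U.ravel(),V.ravel())
for lo,hi in((24,34),(34,48),(68,95)):
    q=P[(P[:,2]>lo)&(P[:,2]<hi)&(abs(P[:,0]-510)<60)&(abs(P[:,1]-25)<60)];print(lo,len(q),q.min(0).round(1),q.max(0).round(1),cv2.minEnclosingCircle(q[:,:2].astype(np.float32)))
E
```

```text
24 702 [479.4 -16.3  25.7] [550.6  53.2  34. ] [521.1  12.2  30.2] ((514.7659912109375, 18.606876373291016), 35.861122131347656)
34 35 [485.9 -15.7  34.1] [533.5  44.7  48. ] [502.1  24.4  47. ] ((508.7290344238281, 14.422933578491211), 32.749019622802734)
68 124 [490.6  17.4  79.7] [512.3  41.   93.3] [502.2  29.4  87.2] ((501.5902404785156, 29.16557502746582), 12.148487091064453)
24 400 [479.2 -19.7  24. ] [549.1  57.3  33.8] ((516.3291625976562, 19.235004425048828), 38.93519592285156)
34 110 [484.4  17.6  34.4] [517.8  49.2  48. ] ((502.1441650390625, 31.382415771484375), 17.926958084106445)
68 135 [489.9  27.2  68.1] [513.2  43.6  92.6] ((501.5510559082031, 33.110897064208984), 11.754112243652344)
```

View pics/b.png

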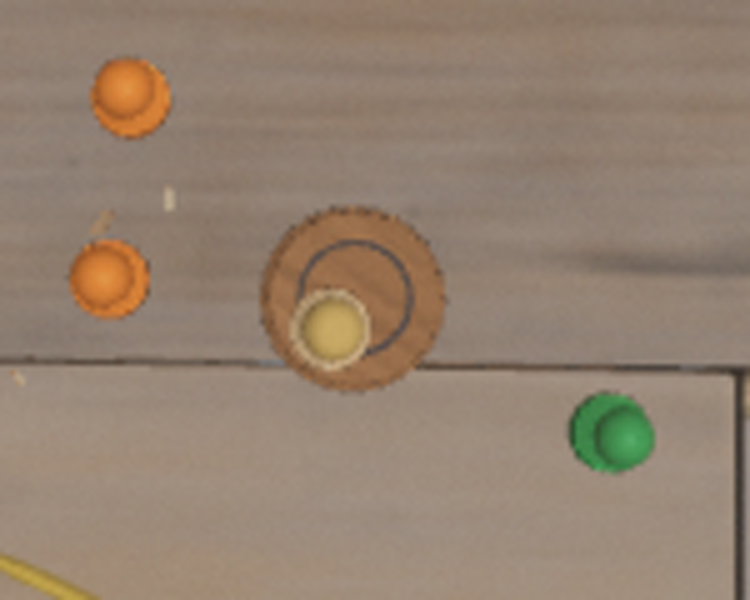

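Call:
play_rows(
  dp=[
    [30,-41,0],
    [30,-41,0],
    [30,-41,0],
    [30,-41,0],
    [30,-41,0],
    [30,-41,0],
    [30,-41,0],
    [30,-41,0],
  ],
  yaw=[0,0,0,0,0,0,0,0],
  gripper=0.3,
)

```text
t: 1.47
ee_pos: [457.0, 298.0, 222.9]
orientation: [0.667, 3.07, 0.001]
ft_force: [1.0, 0.3, 0.1]
width: 61.4
grasp_force: 0.0
```

The crop shows the brass finial at (333,328), with the ring centre at about (354,298) and the orange and green look-alikes well clear of it. The finial is at about (502,30) and the plinth at about (515,19). I will turn the closing axis along the offset.

Call:
play_rows(
  dp=[
    [5.6,-33.5,0],
    [5.6,-33.5,0],
    [5.6,-33.5,0],
    [5.6,-33.5,0],
    [5.6,-33.5,0],
    [5.6,-33.5,0],
    [5.6,-33.5,0],
    [5.6,-33.5,0],
  ],
  yaw=[7,7,7,7,7,7,7,7],
)

```text
t: 2.13
ee_pos: [500.2, 36.0, 222.9]
orientation: [-0.828, 3.03, -0.0]
ft_force: [0.0, 0.0, 0.3]
width: 61.1
grasp_force: 0.0
```

Call:
play_rows(
  dp=[
    [0,0,-25],
    [0,0,-25],
    [0,0,-25],
    [0,0,0],
    [0,0,0],
  ],
  yaw=[6.2,6.2,6.2,0,0],
)

```text
t: 2.55
ee_pos: [499.3, 37.5, 147.1]
orientation: [1.293, -2.86, -0.002]
ft_force: [-0.0, 0.6, 0.4]
width: 61.6
grasp_force: 0.0
```

```bash
cat >> h.py <<'E'
from scipy.spatial.transform import Rotation as R
def wcloud():
    o=ctrl.get_obs();im=viewer.get_image("wrist")
    V,U=np.mgrid[0:400,0:640];x=U-im["cx"];y=V-im["cy"];f=im["fx"]
    r=np.hypot(x,y)+1e-9;th=r/f;d=im["range_z"];t=np.tan(np.minimum(th,1.5))*d
    p=np.stack([x/r*t,-y/r*t,-d,np.ones_like(d)],-1)@im["hand_eye"].T
    W=p[...,:3]@R.from_rotvec(o["orientation"]).as_matrix().T+o["ee_pos"]
    W[(d<=0)|(th>1.4)]=np.nan
    return o,im,W
E
python3 - <<'E'
from h import *
o,im,W=wcloud();save(im,"c.png")
print(o["ee_pos"],o["orientation"],o["width"],im["fx"],im["cx"],im["hand_eye"].round(2))
P=W.reshape(-1,3)
for lo,hi in((28,33),(35,46),(70,95)):
    q=P[(P[:,2]>lo)&(P[:,2]<hi)&(abs(P[:,0]-510)<60)&(abs(P[:,1]-25)<60)];print(lo,len(q),len(q) and (q.min(0).round(1),q.max(0).round(1),np.median(q,0).round(1)))
E
```

```text
[499.30220029  37.51240192 147.08915884] [ 1.29312296e+00 -2.86022017e+00 -1.63264697e-03] 61.57260549834272 309.70691628693146 323.3445703531293 [[  -0.      0.96    0.28   75.12]
 [   1.      0.     -0.     -0.8 ]
 [  -0.      0.28   -0.96 -162.27]
 [   0.      0.      0.      1.  ]]
28 2936 (array([479.8, -16.1,  28.1]), array([551.5,  54. ,  32.4]), array([521.9,   9.7,  30.2]))
35 90 (array([485.8,  13.1,  35.5]), array([518.2,  37.7,  46. ]), array([491.4,  18.3,  40.3]))
70 798 (array([490.2,  17.6,  74.4]), array([514.8,  42. ,  91.9]), array([500.8,  28.1,  87.5]))
```

View pics/c.png

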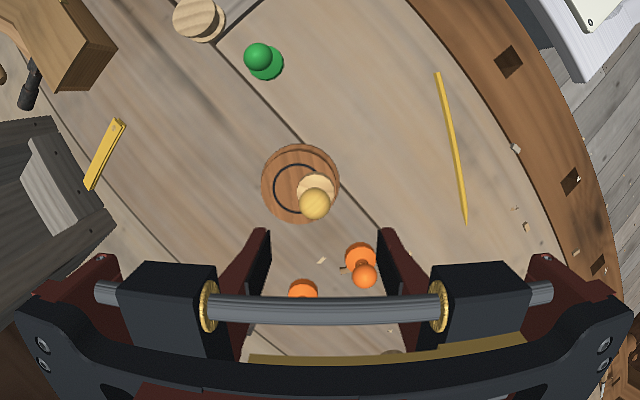

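The wrist view agrees: plinth centre (515.5,19) and finial (502.3,30), lying between the fingers' planes. I will centre over it, then descend astride it.

Call:
play_rows(
  dp=[
    [3,-7.5,0],
    [0,0,0],
    [0,0,0],
    [0,0,-20],
    [0,0,-20],
    [0,0,0],
    [0,0,0],
    [0,0,0],
  ],
  yaw=[0,0,0,0,0,0,0,0],
)

```text
t: 3.27
ee_pos: [503.7, 30.2, 108.6]
orientation: [-1.298, 2.86, -0.001]
ft_force: [0.7, -1.4, 1.2]
width: 61.3
grasp_force: 0.0
```

```bash
python3 - <<'E'
from h import *
o,im,W=wcloud();print(o["ee_pos"],o["orientation"])
P=W.reshape(-1,3)
q=P[(P[:,2]>70)&(P[:,2]<93)&(abs(P[:,0]-505)<25)&(abs(P[:,1]-28)<25)];print(q.min(0),q.max(0))
E
```

```text
[503.6807249   30.16701302 108.61766389] [-1.29830706e+00  2.85976186e+00 -6.06964693e-04]
[490.2679728   17.27347683  75.31867768] [514.85876723  41.36494881  92.34491162]
```

Call:
play_rows(
  dp=[
    [-1,0,-20],
    [0,0,-20],
    [0,0,-15],
    [0,0,-10],
    [0,0,-5],
    [0,0,-3],
    [0,0,0],
    [0,0,0],
  ],
  yaw=[0,0,0,0,0,0,0,0],
)

```text
t: 3.98
ee_pos: [502.6, 30.2, 35.3]
orientation: [-1.299, 2.86, -0.001]
ft_force: [-0.3, -0.2, -0.4]
width: 61.6
grasp_force: 0.0
```

```bash
cat > m.py <<'E'
from h import *
import sys
o,im,W=wcloud()
P=W.reshape(-1,3);d=np.array([.768,-.64]);n=np.array([.64,.768]);c=np.array([515.5,19])
q=P[(P[:,2]>74)&(P[:,2]<93)&(np.hypot(P[:,0]-508,P[:,1]-25)<26)]
q=q[abs((q[:,:2]-o["ee_pos"][:2])@d)<27]
b=(q[:,:2].min(0)+q[:,:2].max(0))/2
print("ee",o["ee_pos"].round(1),"F",o["ft_force"].round(1),"w",round(o["width"],1))
print("wrist ball",b.round(1),q.max(0)-q.min(0),"along",((b-c)@d).round(1),"lat",((b-c)@n).round(1), "gap",((b-o["ee_pos"][:2])@d+o["width"]/2-17).round(1))
if len(sys.argv)>1:
    save(im,sys.argv[1])
E
python3 m.py d.png
```

```text
ee [502.6  30.2  35.3] F [-0.3 -0.2 -0.4] w 61.6
wrist ball [501.9  28.7] [23.50261063 22.63664726 18.50782083] along -16.7 lat -1.2 gap 14.2
```

View pics/d.png

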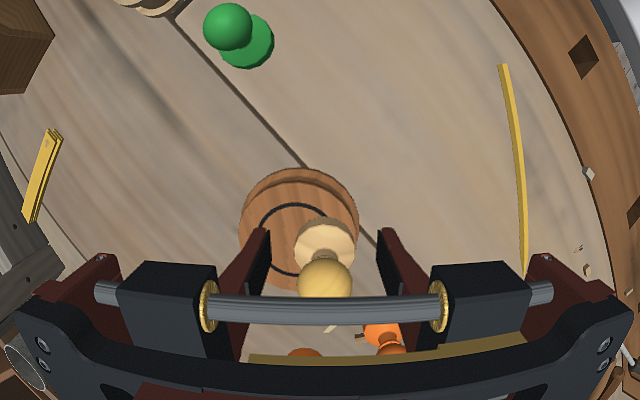

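The image shows the fingers on either side of the finial (foot at 325,245), with both tips clear of the plinth top. I will close the gap and then push slowly along (0.77,-0.64).

Call:
play_rows(
  dp=[
    [1.15,-0.96,0],
    [1.15,-0.96,0],
    [1.15,-0.96,0],
    [1.15,-0.96,0],
    [1.15,-0.96,0],
    [1.15,-0.96,0],
    [0.77,-0.64,0],
    [0.38,-0.32,0],
  ],
  yaw=[0,0,0,0,0,0,0,0],
)

```text
t: 4.7
ee_pos: [510.3, 23.3, 34.6]
orientation: [-1.299, 2.86, -0.0]
ft_force: [0.1, -0.5, -0.4]
width: 61.3
grasp_force: 0.0
```

Call:
play_rows(
  dp=[
    [0.38,-0.32,0],
    [0.38,-0.32,0],
    [0.38,-0.32,0],
    [0.38,-0.32,0],
    [0.38,-0.32,0],
    [0.38,-0.32,0],
    [0.38,-0.32,0],
    [0.38,-0.32,0],
  ],
  yaw=[0,0,0,0,0,0,0,0],
)

```text
t: 5.37
ee_pos: [512.9, 20.9, 34.6]
orientation: [1.299, -2.86, -0.001]
ft_force: [-0.5, 1.4, 0.2]
width: 61.2
grasp_force: 0.6
```

```bash
python3 m.py
```

```text
ee [512.9  20.9  34.6] F [-0.5  1.4  0.2] w 61.2
wrist ball [502.5  27.9] [23.32707903 22.0100783  17.82185085] along -15.7 lat -1.5 gap 1.1
```

Call:
play_rows(
  dp=[
    [0.38,-0.32,0],
    [0.38,-0.32,0],
    [0.38,-0.32,0],
    [0.38,-0.32,0],
    [0.38,-0.32,0],
    [0.38,-0.32,0],
    [0.38,-0.32,0],
    [0.38,-0.32,0],
  ],
  yaw=[0,0,0,0,0,0,0,0],
)

```text
t: 6.08
ee_pos: [516.3, 18.2, 34.7]
orientation: [-1.299, 2.86, -0.0]
ft_force: [-1.8, 1.1, 0.5]
width: 61.4
grasp_force: 0.5
```

```bash
python3 m.py e.png
```

```text
ee [516.3  18.2  34.7] F [-1.8  1.1  0.5] w 61.4
wrist ball [505.9  24.6] [23.57231472 21.07379314 17.84663997] along -10.9 lat -1.9 gap 1.7
```

View pics/e.png

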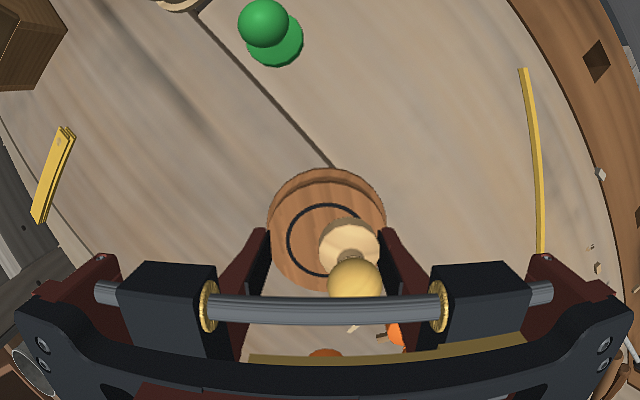

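The finial is sliding upright against the right finger (foot at 348,242). Continuing.

Call:
play_rows(
  dp=[
    [0.38,-0.32,0],
    [0.38,-0.32,0],
    [0.38,-0.32,0],
    [0.38,-0.32,0],
    [0.38,-0.32,0],
    [0.38,-0.32,0],
    [0.38,-0.32,0],
    [0.38,-0.32,0],
  ],
  yaw=[0,0,0,0,0,0,0,0],
)

```text
t: 6.8
ee_pos: [519.3, 15.7, 34.7]
orientation: [-1.299, 2.86, -0.0]
ft_force: [-1.0, 1.3, 0.1]
width: 61.4
grasp_force: 0.5
```

Call:
play_rows(
  dp=[
    [0.38,-0.32,0],
    [0.38,-0.32,0],
    [0.38,-0.32,0],
    [0.38,-0.32,0],
    [0.38,-0.32,0],
    [0.38,-0.32,0],
    [0.38,-0.32,0],
    [0.38,-0.32,0],
  ],
  yaw=[0,0,0,0,0,0,0,0],
)

```text
t: 7.47
ee_pos: [522.3, 13.1, 34.7]
orientation: [1.299, -2.86, 0.0]
ft_force: [-0.4, 0.9, 0.3]
width: 61.4
grasp_force: 0.5
```

```bash
python3 m.py f.png; python3 - <<'E'
from h import *
im=viewer.get_image("side")
V,U=np.mgrid[185:245,310:375];P=world(im,U.ravel(),V.ravel())
for lo,hi in((24,34),(34,48),(68,95)):
    q=P[(P[:,2]>lo)&(P[:,2]<hi)&(abs(P[:,0]-510)<60)&(abs(P[:,1]-25)<60)];print(lo,len(q),q.min(0).round(1),q.max(0).round(1))
E
```

```text
ee [522.3  13.1  34.7] F [-0.4  0.9  0.3] w 61.4
wrist ball [511.3  19.9] [23.66680825 23.4551808  17.9941087 ] along -3.8 lat -2.0 gap 0.9
24 382 [479.1 -16.9  24.1] [551.4  57.7  34. ]
34 179 [486.  -16.6  34.1] [557.8  48.1  48. ]
68 323 [482.9 -15.4  68. ] [560.3  51.6  94.9]
```

View pics/f.png

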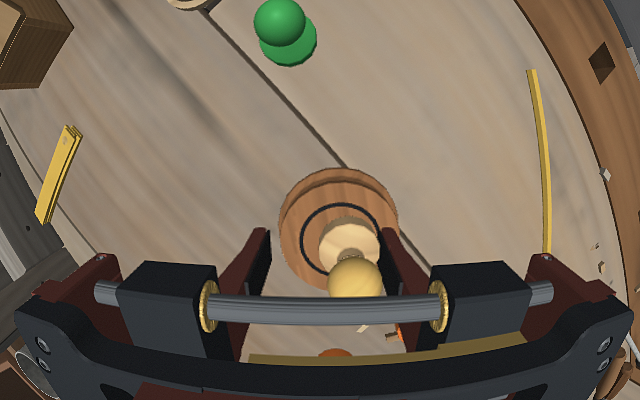

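The finial is still upright with about 4.3 mm to go. I will push that, back off, rise clear and look.

Call:
play_rows(
  dp=[
    [0.38,-0.32,0],
    [0.38,-0.32,0],
    [0.38,-0.32,0],
    [0.38,-0.32,0],
    [0.38,-0.32,0],
    [0.38,-0.32,0],
    [0.38,-0.32,0],
    [0.38,-0.32,0],
  ],
  yaw=[0,0,0,0,0,0,0,0],
)

```text
t: 8.23
ee_pos: [525.4, 10.6, 34.7]
orientation: [1.299, -2.86, 0.0]
ft_force: [-0.8, 0.1, 0.2]
width: 61.3
grasp_force: 0.5
```

Call:
play_rows(
  dp=[
    [0,0,0],
    [-0.8,0.6,0],
    [-1.6,1.3,0],
    [-2.3,1.9,0],
    [-2.3,1.9,0],
    [-1.5,1.3,0],
    [0,0,0],
    [0,0,0],
  ],
  yaw=[0,0,0,0,0,0,0,0],
)

```text
t: 8.9
ee_pos: [516.8, 17.7, 34.7]
orientation: [1.299, -2.86, 0.0]
ft_force: [0.3, -0.7, 0.1]
width: 61.4
grasp_force: 0.0
```

Call:
play_rows(
  dp=[
    [0,0,5],
    [0,0,15],
    [0,0,20],
    [0,0,25],
    [0,0,25],
    [0,0,20],
    [0,0,0],
    [0,0,0],
  ],
  yaw=[0,0,0,0,0,0,0,0],
)

```text
t: 9.57
ee_pos: [517.7, 17.5, 145.9]
orientation: [-1.298, 2.858, -0.002]
ft_force: [0.1, 0.2, 0.4]
width: 61.4
grasp_force: 0.0
```

```bash
python3 - <<'E'
from h import *
o,im,W=wcloud();save(im,"g.png",(220,80,420,230),4)
s=viewer.get_image("side")
V,U=np.mgrid[185:245,310:375]
for n,P in(("wrist",W.reshape(-1,3)),("side",world(s,U.ravel(),V.ravel()))):
  for lo,hi in((28,33),(35,46),(72,93)):
    q=P[(P[:,2]>lo)&(P[:,2]<hi)&(np.hypot(P[:,0]-515,P[:,1]-19)<42)]
    print(n,lo,len(q),q.min(0).round(1),q.max(0).round(1),((q.min(0)+q.max(0))/2).round(1))
print(o["ee_pos"])
E
```

```text
wrist 28 2944 [479.9 -16.3  28. ] [551.6  54.9  32.6] [515.7  19.3  30.3]
wrist 35 83 [498.    1.3  35.1] [525.   24.7  45.8] [511.5  13.   40.5]
wrist 72 796 [502.1   6.   74.3] [527.4  29.6  92.5] [514.7  17.8  83.4]
side 28 375 [479.3 -13.3  28. ] [549.1  57.6  32.7] [514.2  22.1  30.4]
side 35 82 [497.4  20.8  35.3] [529.4  38.5  46. ] [513.4  29.7  40.6]
side 72 122 [501.2  12.9  72.4] [524.6  33.   91.7] [512.9  23.   82. ]
[517.6912541   17.54461874 145.907408  ]
```

View pics/g.png

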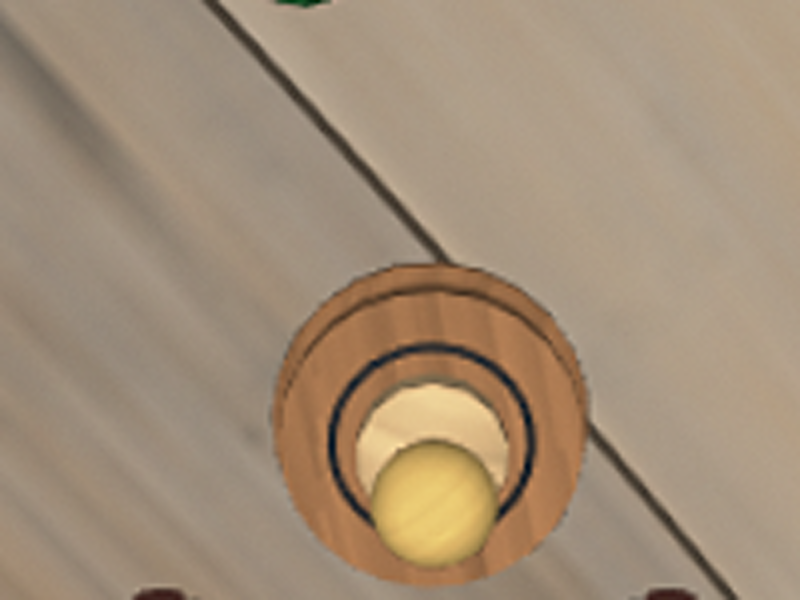

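The finial stands upright inside the ring (ring centre at about 432,440; foot at about 433,455), within about 2 mm of centre. I will back away and verify from above.

Call:
play_rows(
  dp=[
    [0,0,25],
    [0,0,30],
    [-20,35,20],
    [-20,38,0],
    [-20,38,0],
    [-20,38,0],
    [-20,38,0],
    [0,0,0],
  ],
  yaw=[0,0,0,0,0,0,0,0],
)

```text
t: 10.33
ee_pos: [416.9, 201.9, 216.8]
orientation: [1.305, -2.854, -0.003]
ft_force: [-0.1, -0.1, -0.7]
width: 61.8
grasp_force: 0.0
```

Call:
play_rows(
  dp=[
    [-10,38,0],
    [-10,38,0],
    [-10,38,0],
    [-10,38,0],
    [-10,38,0],
    [0,0,0],
    [0,0,0],
    [0,0,0],
  ],
  yaw=[0,0,0,0,0,0,0,0],
)

```text
t: 11.0
ee_pos: [370.3, 386.4, 216.8]
orientation: [1.299, -2.858, 0.002]
ft_force: [0.3, -0.0, -0.2]
width: 61.2
grasp_force: 0.0
```

```bash
python3 - <<'E'
from h import *
im=viewer.get_image("top");save(im,"i.png",(290,195,360,265),8)
V,U=np.mgrid[200:262,295:355];P=world(im,U.ravel(),V.ravel())
for lo,hi in((27,33),(35,49),(70,95)):
    q=P[(P[:,2]>lo)&(P[:,2]<hi)&(np.hypot(P[:,0]-515,P[:,1]-19)<(42 if lo<30 else 25))];print(lo,len(q),((q.min(0)+q.max(0))/2).round(1),(q.max(0)-q.min(0)).round(1))
E
```

```text
27 670 [515.   18.5  30. ] [71.3 69.4  5.9]
35 44 [511.7  17.   42.7] [34.9 31.1 12.4]
70 127 [514.4  17.5  85.8] [23.8 23.8 16.3]
```

View pics/i.png

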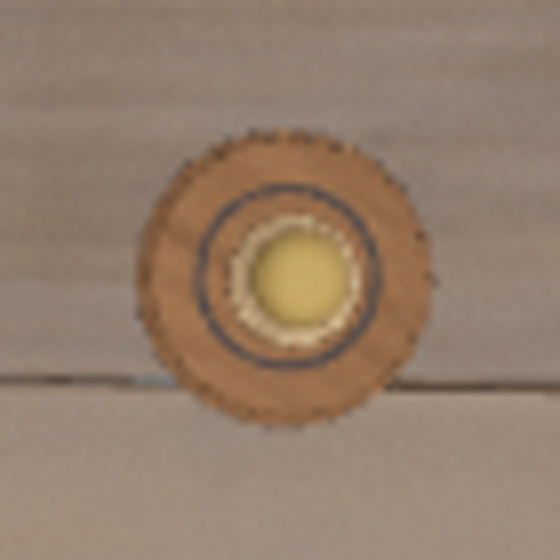

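From above, the foot (297,280) is clear of the ring (centre 289,276) all round, about 2 mm off-centre. Handing in.

```bash
python3 -c "
from workcell import ticket
print(ticket.close_job())"
```

```text
the job is handed in; nothing more can be done
None
```

The finial stands upright about 2 mm off the plinth's centre, its foot wholly inside the dark ring; it was only pushed, the plinth did not move measurably, nothing else was touched, and the job is handed in at about 11 s.

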